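Set the row of casting rings over their wax patterns

ROBOT

A 6-joint arm with a two-finger parallel gripper is mounted at the origin on a cart in front of the work surface, level with it; the furniture and walls round the work are solid. World frame = base frame: x ahead of the robot, y to its left, z up, the work surface at z = 0. Lengths are in mm, angles in degrees, forces in N, time in s.
With the tool pointing down it reaches from about 300 to 850 mm from the base axis. Payload 4.2 kg.
Tool frame: the origin (TCP) lies at the very end of the fingers, on their centre line; the grasp point (between the pads) lies 19 mm behind it (env.tcp_to_grasp is the distance from the TCP to the grasp point, in mm); z points along the fingers, y is the line along which they close (so a half turn about z gives the same grasp; the last joint's range is limited). The gripper opens to 91 mm and grips with 3 to 60 N. Pads are 32 mm wide; open, the fingers measure 118 mm over their backs; the gripper's body (76 mm by 178 mm) begins 60 mm behind the grasp point.
Start: joints at [-70.646, 18.312, 89.639, -0, 72.044, -1.146], TCP at [201.377, -538.6, 213.976] pointing down, gripper open.
Joint ranges: [-177.97, 177.97], [-48.28, 115.42], [12.27, 149.76], [-77.06, 257.06], [2.81, 150.46], [-146.56, 146.56]. Speed limits (degrees/s): [147.25, 147.25, 180, 180, 180, 180].

INTERFACE

Orientations are given as [roll, pitch, yaw] about the fixed x, y, z axes, in that order (R = Rz(yaw) Ry(pitch) Rx(roll)).
In Python, from workcell import env gives the robot as it stands.
- The arm moves only by the tool move_arm, never from a script. Its argument "plan" is a list of rows, each a list of 3 entries, a list of its own where there are three numbers: the shift along the world's x, y, z in cm, then the turn about the world's z in degrees, then the closure, from 0 (fully open) to 1 (shut). In form: [[[x, y, z], turn, claw], ...]. A call has 1 to 5 rows; each row shifts and turns the commanded pose from where the row before left it; what a row does not reach is not made up. A row lasts 1/10 s, in which the tool goes at most 50 mm and 8.59 degrees, less where a joint would pass 70% of its speed; a pose out of reach is approached as far as the arm can. A call is refused whole if a number of a shift passes 5 or a number of a turn 8.59, either way. A call with a gripper value outside its range is refused whole. The fingers move at their own pace and stop on an object; "squeeze" is the grip in N (left out, the last holds). Time passes only in rows, so rows that do not move let the fingers close. It gives the time, the measured TCP pose, the force, the opening and the grip force at its end, in the units of the state.
- env.state(): the state, without advancing time (a new reading comes with each control period).
- env.grab_frame(name): name is "scene" or "top" or "wrist"; returns a dict with "frame" (420x560x3 uint8, red, green, blue), "z_map" (420x560 float32, mm along the optical axis (not along the pixel's ray), 0 where there is no reading), "fovy" (degrees; the focal length in pixels is half the picture's height over the tangent of half this angle, whatever the lens; pixels are square), "cx", "cy" (the principal point, pixels), "D" ([k1, k2, p1, p2, k3] as OpenCV has them; the pictures are not rectified), "position" and "orientation" of the camera in the world. Camera axes: x right, y down, z forward; pixel columns grow to the right and rows downward; lengths in mm; the calibration is good to about 2 mm. A picture is of the moment at which its call begins.
- env.job_done(): hands the job in; it is judged then, once.
Trained networks look in a picture, given as the dict that the camera call returned (one of the last four; its "shot" number tells which), for a name from the list of things; names that differ only in an ending like _2 or _b are one class to them, and where a whole thing is asked for, a point or a joint stands for the part that bears it (a point fixed in the world has none). Each returns a list of dicts, best first, with "score" (0 to 1); they miss things now and then, are a little off and sometimes report something else, mostly with a low value. They report only what shows in the picture. A call takes as long as a camera call. They do not tell look-alikes from the thing itself.
- env.search_frame(picture, label): "point" ([column, row] in pixels, amid what is visible of it).
- env.landmark_of(picture, label): "point" ([column, row] in pixels: a listed point, or the origin of a listed thing).
The state is a dict: "time_s": time; "qpos": joint angles; "qvel": joint speeds; "effort": joint torques, N m; "ee_pos": TCP position; "ee_rot": TCP orientation; "force": force on the tool from outside, world axes, zero at the start; "torque": the same for the moment, N m; "gripper_width": finger opening in mm; "gripper_force": force on a finger pad.
Only numpy, scipy, OpenCV 4.12 (cv2) and the standard library are available. Lean on these libraries where they do the work, as an engineer would, in place of code of your own. Each camera call takes 0.05 s, during which the arm holds its last target. There are 200 camera calls.

TASK

Get the waxed-up castings ready for investing: move the row of four steel casting rings from the plywood ring rack to the row of rubber formers on the investing tray, in the order in which the formers stand there, each ring over the former of its own size. Lower every ring upright and gently over the wax pattern - do not drop it, and do not press on the formers or their wax with the fingers - until its rim sits flat on the former's seat all round, and leave it standing there.

Things in the scene. Friction and masses are not known exactly. Their poses are not given: they have to be found in the camera images.
- ring_a: the smallest steel casting ring: a plain tube open at both ends, 32 mm outside diameter, 26 mm inside, 55 mm high, standing upright over a stud of the ring rack. Origin: centre of its lower rim, z up along its axis. Loose, under 0.35 kg; grip it across the outside.
- ring_b: the second smallest steel casting ring: a plain tube open at both ends, 42 mm outside diameter, 36 mm inside, 55 mm high, standing upright over a stud of the ring rack. Origin: centre of its lower rim, z up along its axis. Loose, under 0.35 kg; grip it across the outside.
- ring_c: the second largest steel casting ring: a plain tube open at both ends, 52 mm outside diameter, 46 mm inside, 55 mm high, standing upright over a stud of the ring rack. Origin: centre of its lower rim, z up along its axis. Loose, under 0.35 kg; grip it across the outside.
- ring_d: the largest steel casting ring: a plain tube open at both ends, 62 mm outside diameter, 56 mm inside, 55 mm high, standing upright over a stud of the ring rack. Origin: centre of its lower rim, z up along its axis. Loose, under 0.35 kg; grip it across the outside.
- former_a: former for the smallest ring (32 mm): dark rubber foot 44 mm across, fixed on the tray. Origin: centre of its underside, z up. The flat seat for the ring's rim is 6 mm up; from it a guiding cone, 23 mm across, narrows to 10 mm at 18 mm up and centres a ring up to 6 mm off. On it a wax pattern (one small crown on a straight sprue), 7 mm or more clear of the ring's wall, top below 42 mm.
- former_b: former for the second smallest ring (42 mm): dark rubber foot 54 mm across, fixed on the tray. Origin: centre of its underside, z up. The flat seat for the ring's rim is 6 mm up; from it a guiding cone, 33 mm across, narrows to 20 mm at 18 mm up and centres a ring up to 6 mm off. On it a wax pattern (two crowns on a forked sprue), 7 mm or more clear of the ring's wall, top below 42 mm.
- former_c: former for the second largest ring (52 mm): dark rubber foot 64 mm across, fixed on the tray. Origin: centre of its underside, z up. The flat seat for the ring's rim is 6 mm up; from it a guiding cone, 43 mm across, narrows to 30 mm at 18 mm up and centres a ring up to 6 mm off. On it a wax pattern (three crowns round one sprue), 7 mm or more clear of the ring's wall, top below 42 mm.
- former_d: former for the largest ring (62 mm): dark rubber foot 74 mm across, fixed on the tray. Origin: centre of its underside, z up. The flat seat for the ring's rim is 6 mm up; from it a guiding cone, 53 mm across, narrows to 40 mm at 18 mm up and centres a ring up to 6 mm off. On it a wax pattern (a five-unit bridge in a half circle), 7 mm or more clear of the ring's wall, top below 42 mm.
- ring_rack: storage rack, fixed: plywood board 90 x 370 x 10 mm with four steel studs (18 mm across, 8 mm high) along its y axis, at y = -127.5, -42.5, 42.5, 127.5 mm; end cheeks 28 mm high. The rings stand on the board, one over each stud. Origin: centre of its underside; y along the row, x across it, z up. Along x each ring has 25 mm or more free on both sides.
- investing_tray: investing tray, fixed: aluminium, 90 x 370 mm, ends with grips 27 mm high; the formers stand on it 8 mm above the worktop, in a row along its y axis, 85 mm apart, in no set order. Origin: centre of its underside; y along the row, x across it, z up. Along x each former has 25 mm or more free on both sides. Small tools and pots stand at the ends of rack and tray.
There are look-alikes about, which are no part of the job. What is shaped like the ring_c but pink is not meant.

How it is judged:
By the outcome, as a careful person would: the job done as asked, in the order asked, and still so for the second after the job is handed in, with the robot touching nothing.
It also fails if it takes over 90 s, if anything falls off the work surface, if the arm or the gripper's body presses on something with over 40 N, if the wrist force passes 120 N, or if a joint passes its speed limit or range.

## Working session

There is one attempt and no reset: what is moved stays moved. The work goes in short steps, Python scripts to look and compute and a tool call to move; the robot and the scene stay as the last step left them, time stands still between calls to the robot, and variables do not carry over. Pictures are saved under pics/ and viewed, at most 14 in all, crops included, and the job is handed in when it is done.

Besides the shell and the picture viewer there is one more tool, called after "Request:" in YAML: its name, and indented under it one key for each argument. move_arm: Moves the arm, as the interface text tells. Its arguments: {"type":"object","properties":{"plan":{"type":"array","items":{"type":"array"}},"squeeze":{"type":"number"}},"required":["plan"]}

```bash
ls; mkdir -p pics
python3 - <<'E'
from workcell import env
import cv2
s=env.state();print(s)
for n in ("scene","top"):
    p=env.grab_frame(n);cv2.imwrite(f"pics/{n}1.png",p["frame"][:,:,::-1])
    print(n,{k:p[k] for k in p if k not in("frame","z_map")})
E
```

```text
pics
{'time_s': 0.0, 'qpos': array([-7.06446426e+01,  1.83509338e+01,  8.97075521e+01, -9.49771454e-04,
        7.20421817e+01, -1.14688951e+00]), 'qvel': array([-0.02158856, -0.04234561,  0.05993431,  0.1214297 , -0.03444392,
        0.08121256]), 'effort': array([-2.95996848e-03, -4.12464523e+01, -2.31976140e+01,  7.25489692e-02,
        4.58999164e-02, -1.49017606e-04]), 'ee_pos': array([ 201.20874878, -538.10474063,  213.1195954 ]), 'ee_rot': array([-1.79899334e+02, -1.11212257e-03,  2.05025395e+01]), 'force': array([ 0.15534442, -0.29754817,  0.08109411]), 'torque': array([ 0.07795459,  0.00358966, -0.03168425]), 'gripper_force': 0.0, 'gripper_width': 91.27347828674372}
scene {'fovy': 53.15487737950406, 'cx': 279.8988550291503, 'cy': 212.54962252120842, 'D': array([-0.09851184,  0.        ,  0.        ,  0.        ,  0.        ]), 'position': array([211.80221611, 475.1408407 , 669.56335078]), 'orientation': array([-136.64933649,    0.69323033, -147.70200766]), 'shot': 1}
top {'fovy': 48.907603352774146, 'cx': 278.60922012673734, 'cy': 205.81969865568993, 'D': array([-0.0357678,  0.       ,  0.       ,  0.       ,  0.       ]), 'position': array([422.03072782,   6.33870978, 932.14713424]), 'orientation': array([-1.72833065e+02, -6.21654954e-02, -8.97879033e+01]), 'shot': 2}
```

View pics/top1.png

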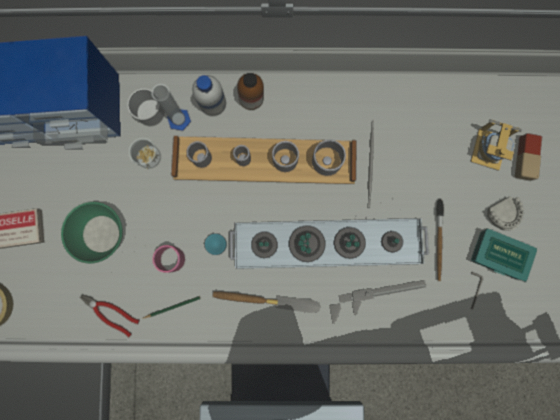

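View pics/scene1.png

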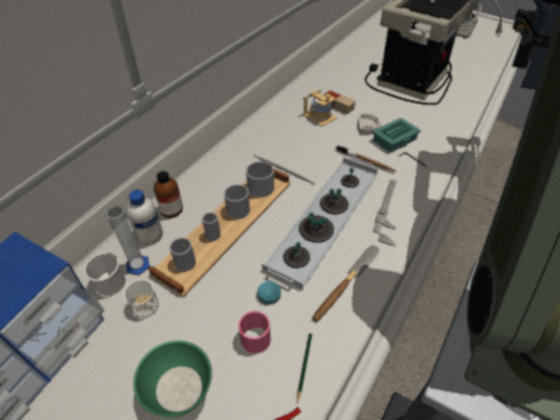

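The top view has image right as -y and image up as +x. Rings on the rack run from left (+y) b (199,153), a (241,154), c (285,155), d (329,156). Formers run from left b (264,245), d (307,244), c (350,243), a (393,241). The pink ring at (168,258) is the decoy. Next I measure from the depth clouds.

```bash
cat > h.py <<'E'
from workcell import env
import numpy as np, cv2
from scipy.optimize import least_squares
from scipy.spatial.transform import Rotation as Ro
def cloud(p):
    h,w=p["z_map"].shape; f=h/2/np.tan(np.radians(p["fovy"]/2))
    K=np.array([[f,0,p["cx"]],[0,f,p["cy"]],[0,0,1]])
    u,v=np.meshgrid(np.arange(w),np.arange(h))
    n=cv2.undistortPoints(np.stack([u,v],-1).reshape(-1,1,2).astype(float),K,p["D"]).reshape(h,w,2)
    c=np.dstack([n,np.ones((h,w))])*p["z_map"][...,None]
    W=c@Ro.from_euler("xyz",p["orientation"],degrees=True).as_matrix().T+p["position"]
    W[p["z_map"]==0]=np.nan
    return W,n,K
def circ(P,r,c0):
    g=lambda c:np.hypot(P[:,0]-c[0],P[:,1]-c[1])-r
    return least_squares(g,c0,loss="soft_l1",f_scale=1).x
E
python3 - <<'E'
from h import *
nm={'ring_b':(199,153),'ring_a':(241,154),'ring_c':(285,155),'ring_d':(329,156),'former_b':(264,245),'former_d':(307,244),'former_c':(350,243),'former_a':(393,241)}
D=dict(a=32,b=42,c=52,d=62)
tp=env.grab_frame("top"); sc=env.grab_frame("scene")
Wt=cloud(tp)[0]; Ws=cloud(sc)[0]
for l in nm:
  for d in env.landmark_of(tp,l)[:4]: print(l,np.round(d["point"]),round(d["score"],2),end=" ")
  print()
for W,t in((Wt,"top"),(Ws,"scene")):
  P=W.reshape(-1,3); P=P[~np.isnan(P).any(1)]
  for k,(u,v) in nm.items():
    c=np.nanmedian(Wt[v-3:v+4,u-3:u+4].reshape(-1,3),0)[:2]
    for it in range(4):
      d=np.hypot(P[:,0]-c[0],P[:,1]-c[1]);r=D[k[-1]]/2
      if k[0]=='r':
        S=P[(d<r+8)&(d>r-8)&(P[:,2]>58)&(P[:,2]<72)]; R=r-1.5
      else:
        S=P[(d<r+11)&(d>r+2)&(P[:,2]>11)&(P[:,2]<19)]; R=None
      if not len(S):break
      if R: c=circ(S,R,c)
      else: 
        S2=P[(d<r+12)&(P[:,2]>11.5)&(P[:,2]<45)]; c=(S2[:,:2].min(0)+S2[:,:2].max(0))/2
    print(t,k,np.round(c,1),len(S),"z",np.round(np.median(S[:,2]),1) if len(S) else 0)
E
```

```text
ring_b [326. 161.] 0.75 ring_b [202. 160.] 0.73 ring_b [170. 260.] 0.73 ring_b [245. 162.] 0.72 
ring_a [326. 161.] 0.75 ring_a [202. 160.] 0.73 ring_a [170. 260.] 0.73 ring_a [245. 162.] 0.72 
ring_c [326. 161.] 0.75 ring_c [202. 160.] 0.73 ring_c [170. 260.] 0.73 ring_c [245. 162.] 0.72 
ring_d [326. 161.] 0.75 ring_d [202. 160.] 0.73 ring_d [170. 260.] 0.73 ring_d [245. 162.] 0.72 
former_b [307. 238.] 0.9 former_b [393. 240.] 0.74 former_b [347. 244.] 0.65 former_b [266. 244.] 0.55 
former_d [307. 238.] 0.9 former_d [393. 240.] 0.74 former_d [347. 244.] 0.65 former_d [266. 244.] 0.55 
former_c [307. 238.] 0.9 former_c [393. 240.] 0.74 former_c [347. 244.] 0.65 former_c [266. 244.] 0.55 
former_a [307. 238.] 0.9 former_a [393. 240.] 0.74 former_a [347. 244.] 0.65 former_a [266. 244.] 0.55 
top ring_b [636.3 163.5] 133 z 64.9
top ring_a [634.3  78.6] 96 z 65.1
top ring_c [632.3  -6.1] 165 z 65.3
top ring_d [630.5 -90.8] 207 z 65.4
top former_b [465.1  33.5] 183 z 14.1
top former_d [458.7 -55.9] 265 z 14.6
top former_c [ 467.8 -131.7] 213 z 13.9
top former_a [ 466.  -216.6] 137 z 14.2
scene ring_b [635.6 166.3] 172 z 63.4
scene ring_a [633.3  80.7] 113 z 63.7
scene ring_c [632.6  -3.5] 168 z 63.1
scene ring_d [630.8 -88.1] 193 z 63.6
scene former_b [460.7  37.1] 109 z 13.1
scene former_d [467.  -47.2] 152 z 13.4
scene former_c [ 461.4 -132.3] 89 z 13.4
scene former_a [ 467.5 -217.4] 63 z 13.5
```

```bash
cat > formers.py <<'E'
from h import *
def fit(cam,guess):
    p=env.grab_frame(cam); W,n,K=cloud(p)
    R=Ro.from_euler("xyz",p["orientation"],degrees=True).as_matrix()
    d=np.dstack([n,np.ones(n.shape[:2])])@R.T; G=p["position"]+d*((14-p["position"][2])/d[...,2])[...,None]
    g=cv2.GaussianBlur(cv2.cvtColor(p["frame"],cv2.COLOR_RGB2GRAY),(3,3),0).astype(float)
    gx,gy=cv2.Sobel(g,cv2.CV_64F,1,0),cv2.Sobel(g,cv2.CV_64F,0,1); m=np.hypot(gx,gy)
    out={}
    for k,c in guess.items():
        c=np.array(c,float); r={'a':22,'b':27,'c':32,'d':37}[k]
        for it,w in enumerate((10,8,5,4)):
            dd=G[...,:2]-c; q=np.hypot(dd[...,0],dd[...,1])
            # radial gradient in pixel space: away from centre pixel
            v0,u0=np.unravel_index(np.argmin(q),q.shape)
            vv,uu=np.indices(q.shape); rad=((uu-u0)*gx+(vv-v0)*gy)/(np.hypot(uu-u0,vv-v0)+1e-6)
            s=(abs(q-r)<w)&(rad>0)
            P=G[s][:,:2]; wt=np.sqrt(rad[s])
            f=lambda c:wt*(np.hypot(*(P-c).T)-r)/10
            c=least_squares(f,c,loss="soft_l1").x
        out[k]=c; print(cam,k,np.round(c,1),s.sum())
    return out
E
python3 - <<'E'
from formers import *
g=dict(b=(464,36),d=(465,-49),c=(466,-133),a=(467,-217))
for c in("top","scene"):
    o=fit(c,g); P=np.array([o[k] for k in "bdca"])
    k=np.array([1.5,.5,-.5,-1.5])*85; A=np.polyfit(k,P[:,1],1);B=np.polyfit(k,P[:,0],1);print(A,B,np.round(np.c_[np.polyval(B,k),np.polyval(A,k)],1))
E
```

```text
top b [460.2  34.5] 346
top d [462.6 -49.9] 466
top c [ 465.  -134.5] 405
top a [ 467.3 -219.1] 277
[  0.99465433 -92.23735251] [-2.77227690e-02  4.63770575e+02] [[ 460.2   34.6]
 [ 462.6  -50. ]
 [ 464.9 -134.5]
 [ 467.3 -219.1]]
scene b [459.1  39.5] 288
scene d [461.9 -44.9] 323
scene c [ 463.7 -129.1] 237
scene a [ 465.9 -213.6] 135
[  0.99224429 -87.02691823] [-2.62457291e-02  4.62672876e+02] [[ 459.3   39.5]
 [ 461.6  -44.9]
 [ 463.8 -129.2]
 [ 466.  -213.5]]
```

Run:
```python
from h import *
for c in("top","scene"):
    P=cloud(env.grab_frame(c))[0].reshape(-1,3);P=P[~np.isnan(P).any(1)]
    for x0 in range(540,800,40):
        print(c,x0,[int(S.max()) if len(S:=P[(P[:,0]>=x0)&(P[:,0]<x0+40)&(P[:,1]>=y)&(P[:,1]<y+40),2]) else None for y in range(-220,300,40)])
    print(max(P[(P[:,0]>200)&(P[:,0]<560)&(P[:,1]>-400)&(P[:,1]<200)][:,2]) if c=="top" else "")
```

```text
top 540 [8, 10, 7, 6, 5, 6, 5, 6, 4, 5, 5, 5, 4]
top 580 [11, 33, 68, 69, 68, 68, 16, 63, 15, 69, 32, 52, 54]
top 620 [10, 32, 69, 69, 68, 69, 15, 70, 16, 69, 67, 54, 53]
top 660 [10, 31, 27, 68, 15, 15, 15, 14, 15, 14, 34, 51, 54]
top 700 [9, 5, 5, 6, 5, 6, 56, 74, 122, 126, 159, 159, 59]
top 740 [7, 6, 5, 5, 5, 6, 108, 108, 127, 129, 7, 57, 60]
top 780 [5, 5, 6, 6, 5, 5, 82, 83, 6, 3, 5, 4, 5]
58.164829178162336
scene 540 [3, 8, 2, 3, 3, 3, 2, 4, 3, 2, 2, 3, 3]
scene 580 [6, 29, 68, 67, 65, 66, 13, 66, 12, 67, 43, 29, 52]
scene 620 [8, 28, 67, 67, 67, 67, 65, 67, 12, 66, 66, 53, 53]
scene 660 [8, 9, 47, 66, 1, 12, 13, 13, 13, 12, 29, 50, 52]
scene 700 [5, 4, 3, 3, 4, 3, 51, 69, 115, 125, 158, 157, 57]
scene 740 [3, 4, 3, 4, 2, 3, 107, 107, 127, 127, 3, 58, 58]
scene 780 [3, 5, 3, 3, 4, 3, None, 84, None, 2, 3, 3, 2]
```

Request:
move_arm:
  plan:
    - [[3, 4, 0], 8.5, 0.1]
    - [[3, 4, 0], 8.5, 0.1]
    - [[3, 4, 0], 8.5, 0.1]
    - [[3, 4, 0], 8.5, 0.1]
    - [[3, 4, 0], 8.5, 0.1]

```text
time_s: 1.3
ee_pos: [352.2, -337.0, 214.2]
ee_rot: [180.0, 0.0, 63.3]
force: [1.5, -0.2, 0.7]
gripper_width: 82.2
gripper_force: 0.0
```

Run:
```python
from h import *
P=np.vstack([cloud(env.grab_frame(c))[0].reshape(-1,3) for c in("top","scene")]);P=P[~np.isnan(P).any(1)]
Q=P[(P[:,2]>75)&(P[:,0]>640)&(P[:,0]<760)&(P[:,1]>40)&(P[:,1]<260)]
for y in range(60,260,10):
    s=Q[(Q[:,1]>=y)&(Q[:,1]<y+10)]
    if len(s): print(y,[(h,int(t[:,0].min())) for h in(75,90,105,120,140) if len(t:=s[s[:,2]>h])])
```

```text
60 [(75, 740), (90, 753), (105, 753)]
70 [(75, 742), (90, 756), (105, 759)]
80 [(75, 747)]
110 [(75, 739), (90, 743)]
120 [(75, 728), (90, 731)]
130 [(75, 724), (90, 725), (105, 739), (120, 739)]
140 [(75, 723), (90, 723), (105, 737), (120, 737)]
150 [(75, 724), (90, 725), (105, 738), (120, 739)]
160 [(75, 726), (90, 731), (105, 749), (120, 750)]
170 [(75, 736), (90, 741)]
190 [(75, 714), (90, 714), (105, 714), (120, 714), (140, 714)]
200 [(75, 704), (90, 704), (105, 704), (120, 704), (140, 705)]
210 [(75, 702), (90, 702), (105, 702), (120, 702), (140, 702)]
220 [(75, 703), (90, 703), (105, 703), (120, 703), (140, 704)]
230 [(75, 711), (90, 711), (105, 712), (120, 712), (140, 712)]
```

Request:
move_arm:
  plan:
    - [[3, 4, 0], 8.5, 0.1]
    - [[3, 4, 0], 8.5, 0.1]
    - [[3, 4, 0], 8.5, 0.1]
    - [[3, 4, 0], 2, 0.1]
    - [[3, 4, 0], 0, 0.1]

```text
time_s: 1.9
ee_pos: [502.3, -137.8, 214.2]
ee_rot: [180.0, 0.0, 90.4]
force: [0.7, -0.6, -0.1]
gripper_width: 81.7
gripper_force: 0.0
```

Request:
move_arm:
  plan:
    - [[2, 4.4, 0], 0, 0.1]
    - [[2, 4.4, 0], 0, 0.1]
    - [[2, 4.4, 0], -6, 0.1]
    - [[2, 4.4, 0], -7, 0.1]
    - [[2, 4.4, 0], -7, 0.1]

```text
time_s: 2.4
ee_pos: [602.3, 82.4, 214.0]
ee_rot: [180.0, 0.0, 70.1]
force: [0.4, -0.5, -0.2]
gripper_width: 82.3
gripper_force: 0.0
```

Request:
move_arm:
  plan:
    - [[2, 4.4, 0], 0, 0.1]
    - [[1.4, 3.9, -2], 0, 0.1]
    - [[0, 0, 0], 0, 0.1]

```text
time_s: 2.7
ee_pos: [635.6, 168.1, 190.4]
ee_rot: [-179.8, 0.1, 70.7]
force: [0.2, -0.7, -0.4]
gripper_width: 81.8
gripper_force: 0.0
```

Run:
```python
from h import *
p=env.grab_frame("scene");q=env.grab_frame("wrist")
cv2.imwrite("pics/s2.png",p["frame"][:,:,::-1]);cv2.imwrite("pics/w2.png",q["frame"][:,:,::-1])
print(q["position"],q["orientation"],env.state()["ee_pos"])
W=cloud(q)[0];P=W.reshape(-1,3);P=P[~np.isnan(P).any(1)]
for k,r,c in(("b",21,(636,165)),("a",16,(634,79.6))):
    c=np.array(c,float)
    for i in range(4):
        d=np.hypot(P[:,0]-c[0],P[:,1]-c[1]);S=P[(abs(d-r)<8)&(abs(P[:,2]-65)<6)]
        if len(S)>5:c=circ(S,r-1.5,c)
    print(k,c,len(S))
```

```text
[657.90576713 227.4869527  360.97448113] [166.18707043   0.1937878  -19.41613414] [635.24913455 164.08966366 192.82106446]
b [636.23513523 164.24585235] 544
a [634.2357387   79.89751357] 132
```

View pics/w2.png

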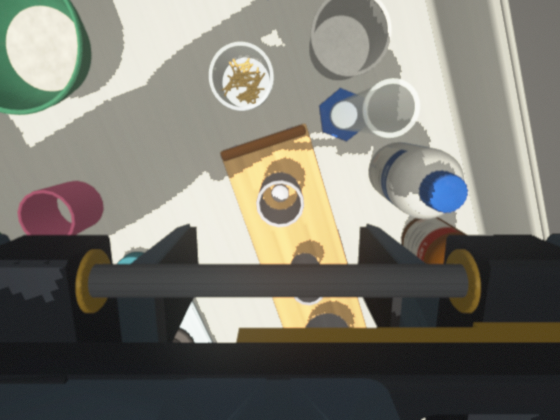

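View pics/s2.png

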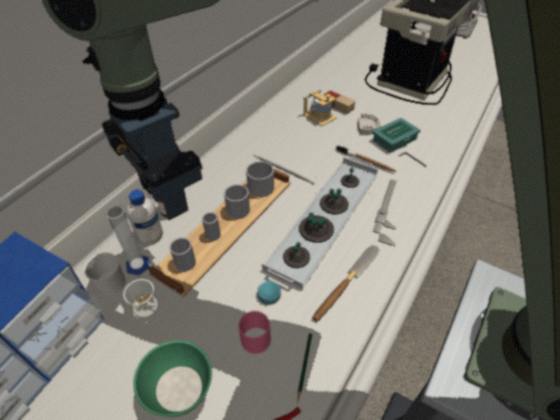

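Request:
move_arm:
  plan:
    - [[0.1, 0, -4], 0, 0.1]
    - [[0, 0, -4], 0, 0.1]
    - [[0, 0, -3], 0, 0.1]
    - [[0, 0, -3], 0, 0.1]
    - [[0, 0, -1.9], 0, 0.1]

```text
time_s: 3.3
ee_pos: [635.5, 161.7, 33.7]
ee_rot: [-179.9, 0.1, 70.3]
force: [-0.4, -0.8, -0.2]
gripper_width: 81.8
gripper_force: 0.0
```

Request:
move_arm:
  plan:
    - [[0, 0, 0], 0, 0.1]
    - [[0, 0, 0], 0, 0.4]
    - [[0, 0, 0], 0, 0.7]
    - [[0, 0, 0], 0, 0.9]
    - [[0, 0, 0], 0, 0.9]
  squeeze: 20

```text
time_s: 3.8
ee_pos: [637.0, 164.4, 36.3]
ee_rot: [179.9, -0.1, 70.5]
force: [-0.2, -0.9, 0.6]
gripper_width: 53.2
gripper_force: 0.0
```

Request:
move_arm:
  plan:
    - [[0, 0, 0], 0, 0.9]
    - [[0, 0, 0], 0, 0.9]
    - [[0, 0, 0], 0, 0.9]

```text
time_s: 4.1
ee_pos: [636.6, 164.5, 35.6]
ee_rot: [180.0, -0.0, 70.5]
force: [-0.8, -1.0, 3.7]
gripper_width: 41.9
gripper_force: 20.0
```

Request:
move_arm:
  plan:
    - [[0, 0, 0.5], 0, 0.9]
    - [[0, 0, 2], 0, 0.9]
    - [[0, 0, 4], 0, 0.9]
    - [[0, 0, 4], 0, 0.9]
    - [[0, 0, 0], 0, 0.9]

```text
time_s: 4.6
ee_pos: [640.0, 165.4, 146.5]
ee_rot: [179.4, -0.4, 70.5]
force: [1.7, -0.3, 0.6]
gripper_width: 41.7
gripper_force: 20.0
```

Request:
move_arm:
  plan:
    - [[-3.5, -3.7, 0], 4, 0.9]
    - [[-3.5, -3.7, 0], 4, 0.9]
    - [[-3.5, -3.7, 0], 4, 0.9]
    - [[-3.5, -3.7, 0], 4, 0.9]
    - [[-3.6, -3.6, 0], 3.5, 0.9]

```text
time_s: 5.1
ee_pos: [461.5, -17.4, 139.3]
ee_rot: [-179.9, 0.0, 90.2]
force: [1.4, -1.1, -0.0]
gripper_width: 42.3
gripper_force: 20.0
```

Request:
move_arm:
  plan:
    - [[0, 0, 0], 0, 0.9]
    - [[0, 0, 0], 0, 0.9]

```text
time_s: 5.3
ee_pos: [463.0, -16.8, 139.8]
ee_rot: [180.0, -0.0, 89.9]
force: [-0.2, 0.3, -1.3]
gripper_width: 42.0
gripper_force: 20.0
```

Run:
```python
from formers import *
fit("wrist",dict(b=(460.4,36.4)))
q=env.grab_frame("wrist");cv2.imwrite("pics/w3.png",q["frame"][:,:,::-1]);print(env.state()["ee_pos"],env.state()["gripper_width"])
```

```text
wrist b [460.1  34.9] 1601
[464.45453925 -15.8686479  139.93823641] 42.01089585495147
```

View pics/w3.png

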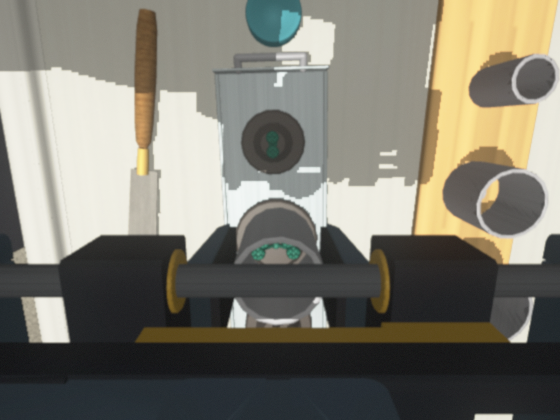

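The wrist view shows ring_b held upright at (278,260) with no ring/wax contact, and the free former b at (272,142). The fitted position matches the top camera.

```bash
cat > pose.py <<'E'
from h import *
L=[]
for i in range(6):
    env.grab_frame("wrist") if i else 0; s=env.state(); L.append(np.r_[s["ee_pos"],s["ee_rot"][2]])
print(np.round(np.mean(L,0),1),np.round(np.std(L,0),1),s["gripper_width"])
E
python3 pose.py
```

```text
[464.4 -15.6 139.8  90.1] [0.2 0.1 0.1 0. ] 42.099855590078576
```

Request:
move_arm:
  plan:
    - [[-0.2, 2.5, 0], 0, 0.9]
    - [[-0.2, 2.6, 0], 0, 0.9]
    - [[0, 0, 0], 0, 0.9]
    - [[0, 0, -1], 0, 0.9]
    - [[0, 0, -2], 0, 0.9]

```text
time_s: 6.15
ee_pos: [461.0, 34.5, 110.2]
ee_rot: [179.8, 0.0, 90.0]
force: [1.1, -0.3, -2.2]
gripper_width: 42.1
gripper_force: 20.0
```

Request:
move_arm:
  plan:
    - [[0, 0, -2], 0, 0.9]
    - [[0, 0, -1.5], 0, 0.9]
    - [[0, 0, -1], 0, 0.9]
    - [[0, 0, 0], 0, 0.9]
    - [[0, 0, 0], 0, 0.9]

```text
time_s: 6.65
ee_pos: [459.9, 34.4, 65.0]
ee_rot: [180.0, 0.0, 90.0]
force: [0.2, -0.2, -1.3]
gripper_width: 41.9
gripper_force: 20.0
```

Request:
move_arm:
  plan:
    - [[0, 0, -0.6], 0, 0.9]
    - [[0, 0, -0.6], 0, 0.9]
    - [[0, 0, -0.5], 0, 0.9]
    - [[0, 0, -0.4], 0, 0.9]
    - [[0, 0, 0], 0, 0.9]

```text
time_s: 7.15
ee_pos: [459.1, 34.8, 43.4]
ee_rot: [-179.9, 0.0, 90.0]
force: [-0.1, -0.3, -0.4]
gripper_width: 42.2
gripper_force: 20.0
```

Request:
move_arm:
  plan:
    - [[0, 0, -0.2], 0, 0.9]
    - [[0, 0, -0.1], 0, 0.9]
    - [[0, 0, -0.1], 0, 0.9]
    - [[0, 0, -0.05], 0, 0.9]
    - [[0, 0, 0], 0, 0.9]

```text
time_s: 7.65
ee_pos: [459.7, 34.8, 39.5]
ee_rot: [180.0, -0.0, 90.0]
force: [-0.0, 0.3, -0.7]
gripper_width: 42.5
gripper_force: 20.0
```

Request:
move_arm:
  plan:
    - [[0, 0, -0.05], 0, 0.9]
    - [[0, 0, -0.05], 0, 0.9]
    - [[0, 0, 0], 0, 0.9]

```text
time_s: 7.95
ee_pos: [459.7, 34.7, 39.5]
ee_rot: [180.0, -0.0, 90.0]
force: [-1.9, -0.6, 8.6]
gripper_width: 42.7
gripper_force: 20.0
```

Request:
move_arm:
  plan:
    - [[0, 0, -0.05], 0, 0.9]
    - [[0, 0, -0.05], 0, 0.9]
    - [[0, 0, 0], 0, 0.9]

```text
time_s: 8.25
ee_pos: [459.7, 34.8, 39.4]
ee_rot: [179.9, -0.0, 90.0]
force: [-4.5, -1.0, 15.9]
gripper_width: 42.5
gripper_force: 20.0
```

Request:
move_arm:
  plan:
    - [[0, 0, 0.15], 0, 0.9]
    - [[0, 0, 0], 0, 0.4]
    - [[0, 0, 0], 0, 0.2]
    - [[0, 0, 0], 0, 0.1]
    - [[0, 0, 0], 0, 0.1]

```text
time_s: 8.75
ee_pos: [459.5, 34.7, 38.7]
ee_rot: [-180.0, 0.0, 90.0]
force: [0.4, 0.6, 1.1]
gripper_width: 71.3
gripper_force: 0.0
```

Request:
move_arm:
  plan:
    - [[0, 0, 0], 0, 0.1]
    - [[0, 0, 0.5], 0, 0.1]
    - [[0, 0, 3], 0, 0.1]
    - [[0, 0, 4], 0, 0.1]
    - [[0, 0, 4], 0, 0.1]

```text
time_s: 9.25
ee_pos: [459.1, 34.7, 155.3]
ee_rot: [-180.0, 0.0, 90.0]
force: [0.2, 0.7, 0.2]
gripper_width: 81.9
gripper_force: 0.0
```

```bash
cat > chk.py <<'E'
from formers import *
import sys
cam=sys.argv[1]; g=eval(sys.argv[2]); tag=sys.argv[3]
q=env.grab_frame(cam);P=cloud(q)[0].reshape(-1,3);P=P[~np.isnan(P).any(1)]
for k,(x,y,z) in g.items():
    r={'a':16,'b':21,'c':26,'d':31}[k];c=np.array((x,y),float)
    for i in range(4):
        d=np.hypot(P[:,0]-c[0],P[:,1]-c[1]);S=P[(abs(d-r)<6)&(abs(P[:,2]-z)<8)]
        if len(S)>5:c=circ(S,r-1.5,c)
    if len(S)<10: print(k,"few");continue
    T=S[abs(np.hypot(*(S[:,:2]-c).T)-r+1.5)<1.8];T=T[T[:,2]>np.median(T[:,2])-4]
    A=np.linalg.lstsq(np.c_[T[:,:2]-c,np.ones(len(T))],T[:,2],rcond=None)[0]
    print(cam,k,"rim c",np.round(c,1),"z",round(A[2],1),"tilt deg",np.round(np.degrees(A[:2]),1),len(T))
cv2.imwrite(f"pics/{tag}.png",q["frame"][:,:,::-1]);print(env.state()["ee_pos"])
E
python3 chk.py top "dict(b=(460,35,69),d=(630.5,-90.8,65),c=(632.3,-6,65))" t4
```

```text
b few
top d rim c [630.5 -90.8] z 65.8 tilt deg [ 0.1 -0.1] 157
top c rim c [632.3  -6.1] z 65.6 tilt deg [-0.2  0. ] 136
[463.46188408  35.00836083 161.90098977]
```

Request:
move_arm:
  plan:
    - [[2.8, -2.1, 0], 0, 0.1]
    - [[2.8, -2.1, 0], 0, 0.1]
    - [[2.8, -2.1, 0], 0, 0.1]
    - [[2.9, -2.1, 0], 0, 0.1]
    - [[2.9, -2.1, 0], 0, 0.1]

```text
time_s: 9.8
ee_pos: [602.6, -71.2, 154.0]
ee_rot: [180.0, -0.0, 90.0]
force: [0.1, 1.2, -0.1]
gripper_width: 82.0
gripper_force: 0.0
```

Request:
move_arm:
  plan:
    - [[2.9, -2, 0], 0, 0.1]
    - [[0, 0, -1.5], 0, 0.1]
    - [[0, 0, 0], 0, 0.1]
    - [[0, 0, 0], 0, 0.1]

```text
time_s: 10.2
ee_pos: [629.9, -90.0, 138.6]
ee_rot: [-179.9, -0.0, 90.0]
force: [-0.5, -0.2, 0.6]
gripper_width: 82.3
gripper_force: 0.0
```

```bash
python3 chk.py wrist "dict(d=(630.5,-90,65),c=(632.3,-5,65),b=(460,35,69))" w5; python3 chk.py top "dict(b=(460,35,69))" t5;python3 pose.py
```

```text
wrist d rim c [630.  -90.5] z 63.2 tilt deg [0.  0.5] 1143
wrist c rim c [632.1  -6.6] z 63.4 tilt deg [-0.1 -0.5] 1125
wrist b rim c [460.9  33.1] z 66.8 tilt deg [-1.2 -0. ] 741
[630.16694852 -89.89296928 139.3059436 ]
top b rim c [460.8  33.6] z 69.7 tilt deg [ 0.2 -0.2] 108
[630.35689945 -89.81349727 139.68727695]
[630.5 -89.9 139.8  90. ] [0.1 0.1 0.1 0. ] 82.18596593429864
```

Request:
move_arm:
  plan:
    - [[0, 0, -3], 0, 0.1]
    - [[0, 0, -4], 0, 0.1]
    - [[0, 0, -2.5], 0, 0.1]
    - [[0, 0, -1], 0, 0.1]
    - [[0, 0, 0], 0, 0.4]

```text
time_s: 11.05
ee_pos: [629.9, -90.1, 32.9]
ee_rot: [-179.9, -0.0, 90.0]
force: [-0.1, 0.2, 0.8]
gripper_width: 76.5
gripper_force: 0.0
```

Request:
move_arm:
  plan:
    - [[0, 0, 0], 0, 0.9]
    - [[0, 0, 0], 0, 0.9]
    - [[0, 0, 0], 0, 0.9]
    - [[0, 0, 0], 0, 0.9]
    - [[0, 0, 0], 0, 0.9]

```text
time_s: 11.55
ee_pos: [631.8, -90.4, 35.8]
ee_rot: [179.8, 0.0, 90.0]
force: [-0.1, 0.1, 6.6]
gripper_width: 60.4
gripper_force: 20.0
```

Request:
move_arm:
  plan:
    - [[0, 0, 0.5], 0, 0.9]
    - [[0, 0, 2], 0, 0.9]
    - [[0, 0, 4], 0, 0.9]
    - [[0, 0, 4], 0, 0.9]
    - [[0, 0, 0], 0, 0.9]

```text
time_s: 12.05
ee_pos: [634.1, -90.8, 145.4]
ee_rot: [179.3, 0.1, 90.0]
force: [0.9, 0.1, -1.8]
gripper_width: 60.0
gripper_force: 20.0
```

Request:
move_arm:
  plan:
    - [[-2.8, -0.2, 0], 0, 0.9]
    - [[-2.8, -0.2, 0], 0, 0.9]
    - [[-2.8, -0.1, 0], 0, 0.9]
    - [[-2.8, 0, 0], 0, 0.9]
    - [[-2.8, 0, 0], 0, 0.9]

```text
time_s: 12.55
ee_pos: [488.6, -95.1, 138.1]
ee_rot: [-179.9, -0.0, 90.0]
force: [0.3, -0.8, -1.1]
gripper_width: 60.4
gripper_force: 20.0
```

Request:
move_arm:
  plan:
    - [[-2.8, 0, 0], 0, 0.9]
    - [[0, 0, 0], 0, 0.9]
    - [[0, 0, 0], 0, 0.9]

```text
time_s: 12.85
ee_pos: [462.2, -95.2, 138.8]
ee_rot: [180.0, -0.0, 90.0]
force: [1.2, 0.3, -1.8]
gripper_width: 60.1
gripper_force: 20.0
```

```bash
python3 chk.py wrist "dict(d=(462.5,-95,170))" w6; python3 -c "
from formers import *
fit('wrist',dict(d=(462.4,-49.5)))"; python3 pose.py
```

```text
wrist d rim c [462.2 -95.1] z 166.4 tilt deg [-0.1 -0. ] 2097
[463.07051571 -95.30362984 138.93166753]
wrist d [462.3 -50.1] 1998
[463.3 -95.3 138.8  90. ] [0.2 0.  0.1 0. ] 60.33904205099268
```

View pics/w6.png

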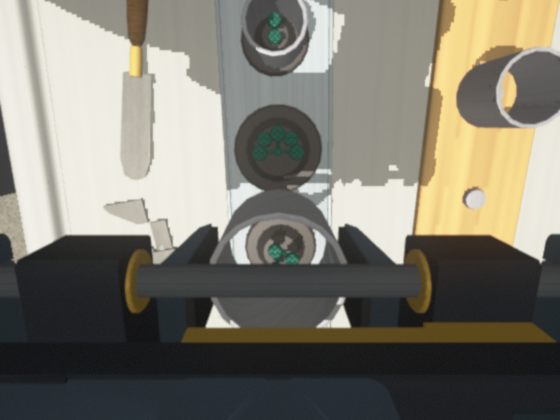

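Ring d is held level at (278,260). Former d is in view at (278,148), and ring b stands round its wax at (275,25).

Request:
move_arm:
  plan:
    - [[-0.1, 2.3, 0], 0, 0.9]
    - [[0, 2.2, 0], 0, 0.9]
    - [[0, 0, -0.5], 0, 0.9]
    - [[0, 0, -1.5], 0, 0.9]
    - [[0, 0, -2], 0, 0.9]

```text
time_s: 13.7
ee_pos: [462.7, -50.7, 99.0]
ee_rot: [179.8, 0.0, 90.0]
force: [-0.4, 0.1, -1.3]
gripper_width: 60.1
gripper_force: 20.0
```

Request:
move_arm:
  plan:
    - [[0, 0, -2], 0, 0.9]
    - [[0, 0, -1.5], 0, 0.9]
    - [[0, 0, -0.8], 0, 0.9]
    - [[0, 0, -0.6], 0, 0.9]
    - [[0, 0, 0], 0, 0.9]

```text
time_s: 14.2
ee_pos: [461.5, -50.5, 49.5]
ee_rot: [-180.0, -0.0, 90.0]
force: [0.2, 0.5, -1.0]
gripper_width: 60.5
gripper_force: 20.0
```

Request:
move_arm:
  plan:
    - [[0, 0, -0.4], 0, 0.9]
    - [[0, 0, -0.3], 0, 0.9]
    - [[0, 0, -0.1], 0, 0.9]
    - [[0, 0, -0.1], 0, 0.9]
    - [[0, 0, 0], 0, 0.9]

```text
time_s: 14.7
ee_pos: [461.6, -50.2, 41.0]
ee_rot: [180.0, 0.0, 90.0]
force: [-0.5, -0.4, -2.2]
gripper_width: 60.0
gripper_force: 20.0
```

Request:
move_arm:
  plan:
    - [[0, 0, -0.05], 0, 0.9]
    - [[0, 0, -0.05], 0, 0.9]
    - [[0, 0, -0.05], 0, 0.9]
    - [[0, 0, 0], 0, 0.9]

```text
time_s: 15.1
ee_pos: [461.6, -50.3, 39.8]
ee_rot: [180.0, 0.0, 90.0]
force: [-0.1, -1.1, 3.5]
gripper_width: 60.6
gripper_force: 20.0
```

Request:
move_arm:
  plan:
    - [[0, 0, -0.05], 0, 0.9]
    - [[0, 0, -0.05], 0, 0.9]
    - [[0, 0, 0], 0, 0.9]

```text
time_s: 15.4
ee_pos: [461.7, -50.2, 39.7]
ee_rot: [180.0, 0.0, 90.0]
force: [-4.3, -0.2, 12.4]
gripper_width: 60.5
gripper_force: 20.0
```

Request:
move_arm:
  plan:
    - [[0, 0, 0.1], 0, 0.9]
    - [[0, 0, 0], 0, 0.3]
    - [[0, 0, 0], 0, 0.1]
    - [[0, 0, 0], 0, 0.1]
    - [[0, 0, 0], 0, 0.1]

```text
time_s: 15.9
ee_pos: [461.6, -50.3, 39.3]
ee_rot: [-180.0, -0.0, 90.0]
force: [0.9, 0.4, -0.4]
gripper_width: 81.6
gripper_force: 0.0
```

Request:
move_arm:
  plan:
    - [[0, 0, 0.5], 0, 0.1]
    - [[0, 0, 3], 0, 0.1]
    - [[0, 0, 3.5], 0, 0.1]
    - [[0, 0, 3], 0, 0.1]
    - [[0, 0, 0], 0, 0.1]

```text
time_s: 16.4
ee_pos: [464.5, -50.6, 143.7]
ee_rot: [179.5, 0.1, 90.0]
force: [0.4, -1.3, -0.3]
gripper_width: 82.0
gripper_force: 0.0
```

Request:
move_arm:
  plan:
    - [[2.8, 0.7, 0], 0, 0.1]
    - [[2.8, 0.7, 0], 0, 0.1]
    - [[2.8, 0.7, 0], 0, 0.1]
    - [[2.8, 0.7, 0], 0, 0.1]
    - [[2.8, 0.7, 0], 0, 0.1]

```text
time_s: 16.9
ee_pos: [602.1, -14.9, 138.4]
ee_rot: [-179.9, -0.0, 90.0]
force: [-0.3, 0.3, -0.2]
gripper_width: 81.9
gripper_force: 0.0
```

Request:
move_arm:
  plan:
    - [[3, 0.9, 0], 0, 0.1]
    - [[0, 0, 0], 0, 0.1]
    - [[0, 0, 0], 0, 0.1]

```text
time_s: 17.2
ee_pos: [630.8, -6.1, 138.1]
ee_rot: [-179.8, 0.0, 90.0]
force: [-0.9, -0.1, -0.0]
gripper_width: 82.3
gripper_force: 0.0
```

```bash
python3 chk.py wrist "dict(c=(632.3,-6,65))" w7; python3 chk.py top "dict(b=(460,35,69),d=(462,-50,69),a=(634.3,79,65))" t7;python3 pose.py
```

```text
wrist c rim c [632.   -5.5] z 63.2 tilt deg [-0.   0.5] 938
[630.29892854  -6.34724667 138.42466363]
b few
d few
a few
[630.17249089  -6.46589878 138.77637464]
[630.6  -6.5 139.4  90. ] [0.3 0.  0.4 0. ] 81.9550757013541
```

Request:
move_arm:
  plan:
    - [[0.1, 0.1, -3], 0, 0.1]
    - [[0, 0, -4], 0, 0.1]
    - [[0, 0, -2.4], 0, 0.1]
    - [[0, 0, -1], 0, 0.2]
    - [[0, 0, 0], 0, 0.5]

```text
time_s: 18.05
ee_pos: [631.7, -5.3, 34.5]
ee_rot: [-179.9, -0.0, 90.0]
force: [-0.2, -0.2, -0.3]
gripper_width: 69.2
gripper_force: 0.0
```

Request:
move_arm:
  plan:
    - [[0, 0, 0], 0, 0.9]
    - [[0, 0, 0], 0, 0.9]
    - [[0, 0, 0], 0, 0.9]
    - [[0, 0, 0], 0, 0.9]
    - [[0, 0, 0], 0, 0.9]

```text
time_s: 18.55
ee_pos: [633.6, -5.3, 37.2]
ee_rot: [179.8, 0.0, 90.0]
force: [-0.2, 0.5, 5.9]
gripper_width: 50.5
gripper_force: 20.0
```

Request:
move_arm:
  plan:
    - [[0, 0, 0.5], 0, 0.9]
    - [[0, 0, 2], 0, 0.9]
    - [[0, 0, 4], 0, 0.9]
    - [[0, 0, 4], 0, 0.9]
    - [[0, 0, 0], 0, 0.9]

```text
time_s: 19.05
ee_pos: [636.3, -5.3, 146.9]
ee_rot: [179.3, 0.0, 90.0]
force: [0.1, -0.1, 0.2]
gripper_width: 50.3
gripper_force: 20.0
```

Request:
move_arm:
  plan:
    - [[-2.4, -2.5, 0], 0, 0.9]
    - [[-2.4, -2.5, 0], 0, 0.9]
    - [[-2.4, -2.5, 0], 0, 0.9]
    - [[-2.4, -2.5, 0], 0, 0.9]
    - [[-2.4, -2.5, 0], 0, 0.9]

```text
time_s: 19.55
ee_pos: [510.9, -130.9, 139.7]
ee_rot: [-179.9, -0.0, 90.0]
force: [-0.3, -0.1, -1.7]
gripper_width: 50.7
gripper_force: 20.0
```

Request:
move_arm:
  plan:
    - [[-2.4, -2.5, 0], 0, 0.9]
    - [[-2.4, -2.5, 0], 0, 0.9]
    - [[0, 0, 0], 0, 0.9]
    - [[0, 0, 0], 0, 0.9]
    - [[0, 0, 0], 0, 0.9]

```text
time_s: 20.05
ee_pos: [465.0, -179.8, 140.3]
ee_rot: [180.0, -0.0, 90.0]
force: [0.3, -0.2, -1.1]
gripper_width: 50.5
gripper_force: 20.0
```

```bash
python3 chk.py wrist "dict(c=(464,-180,170),d=(462,-50,69))" w8; python3 -c "
from formers import *
fit('wrist',dict(c=(464.9,-134.5)))"; python3 chk.py top "dict(b=(460,35,69),d=(462,-50,69),a=(634.3,79,65))" t8;python3 pose.py
```

```text
wrist c rim c [ 465.1 -179.6] z 166.0 tilt deg [-0.1  0.6] 2035
wrist d rim c [461.7 -51.2] z 67.3 tilt deg [-0.1  0. ] 991
[ 465.1921265  -179.62509616  140.25827651]
wrist c [ 464.4 -135.2] 1836
top b rim c [460.7  33.6] z 69.9 tilt deg [ 0.1 -0.9] 105
top d rim c [462.5 -50.7] z 69.8 tilt deg [ 0.3 -0. ] 163
top a rim c [634.2  78.5] z 65.7 tilt deg [1.7 2.3] 79
[ 465.17707684 -179.5785747   140.2808022 ]
[ 465.  -179.8  140.3   90.1] [0.1 0.1 0.  0. ] 50.37235916890773
```

View pics/w8.png

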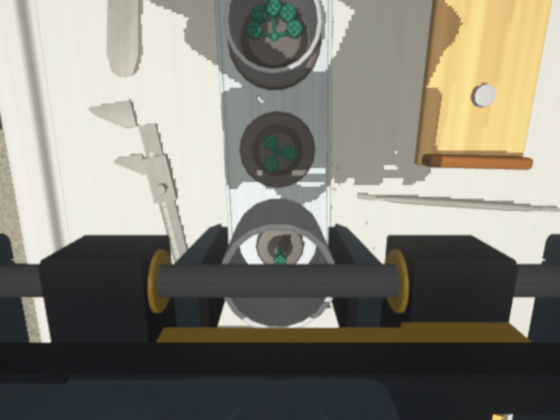

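Ring c is held level at (278,260), former c with its three crowns is at (278,148), and ring d is seated at (275,40). Shift by (0, +45), then lower.

Request:
move_arm:
  plan:
    - [[0, 2.3, 0], 0, 0.9]
    - [[0, 2.2, 0], 0, 0.9]
    - [[0, 0, -0.5], 0, 0.9]
    - [[0, 0, -1.5], 0, 0.9]
    - [[0, 0, -2], 0, 0.9]

```text
time_s: 20.95
ee_pos: [465.6, -135.8, 100.7]
ee_rot: [179.8, 0.1, 90.0]
force: [-0.1, -0.3, -1.4]
gripper_width: 50.3
gripper_force: 20.0
```

Request:
move_arm:
  plan:
    - [[0, 0, -2], 0, 0.9]
    - [[0, 0, -1.5], 0, 0.9]
    - [[0, 0, -0.9], 0, 0.9]
    - [[0, 0, -0.6], 0, 0.9]
    - [[0, 0, 0], 0, 0.9]

```text
time_s: 21.45
ee_pos: [464.4, -135.4, 50.0]
ee_rot: [-180.0, -0.0, 90.0]
force: [-0.9, 1.1, -0.7]
gripper_width: 50.4
gripper_force: 20.0
```

Request:
move_arm:
  plan:
    - [[0, 0, -0.4], 0, 0.9]
    - [[0, 0, -0.3], 0, 0.9]
    - [[0, 0, -0.1], 0, 0.9]
    - [[0, 0, -0.1], 0, 0.9]
    - [[0, 0, 0], 0, 0.9]

```text
time_s: 21.95
ee_pos: [464.6, -135.2, 41.5]
ee_rot: [180.0, 0.0, 90.0]
force: [-0.1, 0.1, -1.0]
gripper_width: 50.5
gripper_force: 20.0
```

Request:
move_arm:
  plan:
    - [[0, 0, -0.05], 0, 0.9]
    - [[0, 0, -0.05], 0, 0.9]
    - [[0, 0, 0], 0, 0.9]

```text
time_s: 22.25
ee_pos: [464.7, -135.3, 41.2]
ee_rot: [180.0, 0.0, 90.0]
force: [-1.3, 0.7, 4.7]
gripper_width: 50.7
gripper_force: 20.0
```

Request:
move_arm:
  plan:
    - [[0, 0, -0.05], 0, 0.9]
    - [[0, 0, -0.05], 0, 0.9]
    - [[0, 0, 0], 0, 0.9]

```text
time_s: 22.55
ee_pos: [464.7, -135.3, 41.2]
ee_rot: [179.9, 0.0, 90.0]
force: [-4.5, 1.2, 13.2]
gripper_width: 50.8
gripper_force: 20.0
```

Request:
move_arm:
  plan:
    - [[0, 0, 0.1], 0, 0.9]
    - [[0, 0, 0], 0, 0.3]
    - [[0, 0, 0], 0, 0.1]
    - [[0, 0, 0], 0, 0.1]
    - [[0, 0, 0], 0, 0.1]

```text
time_s: 23.05
ee_pos: [464.6, -135.2, 40.3]
ee_rot: [-180.0, -0.0, 90.0]
force: [0.5, 0.4, 0.1]
gripper_width: 79.6
gripper_force: 0.0
```

Request:
move_arm:
  plan:
    - [[0, 0, 0.5], 0, 0.1]
    - [[0, 0, 3], 0, 0.1]
    - [[0, 0, 3.5], 0, 0.1]
    - [[0, 0, 3], 0, 0.1]
    - [[0, 0, 0], 0, 0.1]

```text
time_s: 23.55
ee_pos: [467.4, -136.2, 144.7]
ee_rot: [179.5, 0.2, 90.0]
force: [0.1, 0.2, -0.5]
gripper_width: 82.4
gripper_force: 0.0
```

Request:
move_arm:
  plan:
    - [[2.1, 2.7, 0], 0, 0.1]
    - [[2.1, 2.7, 0], 0, 0.1]
    - [[2.1, 2.7, 0], 0, 0.1]
    - [[2.1, 2.7, 0], 0, 0.1]
    - [[2.1, 2.7, 0], 0, 0.2]

```text
time_s: 24.05
ee_pos: [569.7, 0.9, 139.6]
ee_rot: [-179.9, 0.0, 90.0]
force: [1.1, 0.2, -0.0]
gripper_width: 76.6
gripper_force: 0.0
```

Request:
move_arm:
  plan:
    - [[2.1, 2.7, 0], 0, 0.3]
    - [[2.1, 2.7, 0], 0, 0.3]
    - [[2.2, 2.6, 0], 0, 0.3]
    - [[0, 0, 0], 0, 0.3]
    - [[0, 0, 0], 0, 0.3]

```text
time_s: 24.55
ee_pos: [632.9, 80.1, 139.1]
ee_rot: [-179.9, 0.0, 90.1]
force: [0.4, -0.2, -0.8]
gripper_width: 64.0
gripper_force: 0.0
```

```bash
python3 chk.py wrist "dict(a=(634.3,79.5,65))" w9; python3 chk.py top "dict(b=(460,35,69),d=(462,-50,69),c=(464,-135,69))" t9;python3 pose.py
```

```text
wrist a rim c [634.   79.5] z 63.1 tilt deg [-0.1  0.1] 552
[632.59970597  79.39482653 139.4428951 ]
b few
top d rim c [462.6 -50.7] z 69.9 tilt deg [-0.2 -0.1] 160
top c rim c [ 465.7 -135.8] z 69.9 tilt deg [ 0.1 -0.3] 145
[632.55112323  79.01191893 139.7781324 ]
[632.9  78.9 140.4  89.9] [0.2 0.1 0.3 0. ] 63.967077600091905
```

Request:
move_arm:
  plan:
    - [[0.1, 0.05, -3], 0, 0.3]
    - [[0, 0, -4], 0, 0.3]
    - [[0, 0, -2.5], 0, 0.3]
    - [[0, 0, -1], 0, 0.3]
    - [[0, 0, 0], 0, 0.6]

```text
time_s: 25.4
ee_pos: [633.8, 79.9, 34.4]
ee_rot: [-179.9, 0.0, 90.0]
force: [0.3, 0.0, -0.0]
gripper_width: 58.7
gripper_force: 0.0
```

Request:
move_arm:
  plan:
    - [[0, 0, 0], 0, 0.9]
    - [[0, 0, 0], 0, 0.9]
    - [[0, 0, 0], 0, 0.9]
    - [[0, 0, 0], 0, 0.9]
    - [[0, 0, 0], 0, 0.9]

```text
time_s: 25.9
ee_pos: [635.3, 80.3, 36.8]
ee_rot: [179.9, -0.0, 90.0]
force: [-1.1, 0.2, 5.2]
gripper_width: 30.8
gripper_force: 20.0
```

Request:
move_arm:
  plan:
    - [[0, 0, 0], 0, 0.9]
    - [[0, 0, 0.5], 0, 0.9]
    - [[0, 0, 2.5], 0, 0.9]
    - [[0, 0, 4], 0, 0.9]
    - [[0, 0, 4], 0, 0.9]

```text
time_s: 26.4
ee_pos: [633.8, 80.2, 145.9]
ee_rot: [-179.9, 0.0, 90.0]
force: [1.1, 0.1, -0.6]
gripper_width: 30.5
gripper_force: 20.0
```

Request:
move_arm:
  plan:
    - [[-1.6, -3.1, 0], 0, 0.9]
    - [[-1.6, -3.1, 0], 0, 0.9]
    - [[-1.6, -3.1, 0], 0, 0.9]
    - [[-1.5, -3.1, 0], 0, 0.9]
    - [[-1.5, -3.1, 0], 0, 0.9]

```text
time_s: 26.9
ee_pos: [555.6, -75.8, 145.4]
ee_rot: [-180.0, -0.0, 90.0]
force: [-0.7, 0.2, -1.5]
gripper_width: 30.6
gripper_force: 20.0
```

Request:
move_arm:
  plan:
    - [[-1.5, -3.1, 0], 0, 0.9]
    - [[-1.5, -3.1, 0], 0, 0.9]
    - [[-1.5, -3.1, 0], 0, 0.9]
    - [[-1.5, -3.1, 0], 0, 0.9]
    - [[-1.5, -3.1, 0], 0, 0.9]

```text
time_s: 27.4
ee_pos: [480.6, -230.8, 145.5]
ee_rot: [-180.0, -0.0, 90.0]
force: [-0.5, -0.1, -0.8]
gripper_width: 30.6
gripper_force: 20.0
```

Request:
move_arm:
  plan:
    - [[-1.5, -3.1, 0], 0, 0.9]
    - [[0, 0, 0], 0, 0.9]
    - [[0, 0, 0], 0, 0.9]
    - [[0, 0, 0], 0, 0.9]

```text
time_s: 27.8
ee_pos: [466.8, -260.0, 145.4]
ee_rot: [-180.0, -0.0, 90.0]
force: [-0.2, 0.4, 0.2]
gripper_width: 30.6
gripper_force: 20.0
```

```bash
python3 chk.py wrist "dict(a=(466,-263,170),c=(465,-135,69))" w10; python3 -c "
from formers import *
fit('wrist',dict(a=(467.3,-219.1)))"; python3 pose.py
```

```text
wrist a rim c [ 466.8 -260.5] z 171.2 tilt deg [-0.1 -0.5] 1086
wrist c rim c [ 464.8 -136.7] z 67.2 tilt deg [ 0.  -0.3] 970
[ 466.92472066 -259.84286359  145.43227283]
wrist a [ 466.6 -220.1] 1237
[ 466.9 -260.   145.5   90.1] [0.1 0.2 0.  0. ] 30.903734128253504
```

View pics/w10.png

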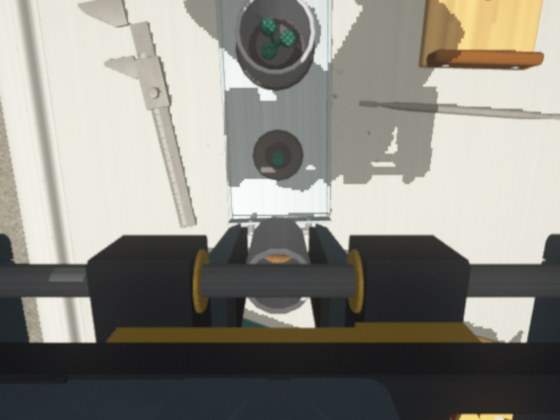

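Ring a is held level at (278,265), former a is at (278,155), and ring c is seated at (275,40). Shift by (0, +40.2), then descend from 145.5.

Request:
move_arm:
  plan:
    - [[0, 2, 0], 0, 0.9]
    - [[0, 2, 0], 0, 0.9]
    - [[0, 0, -0.5], 0, 0.9]
    - [[0, 0, -2], 0, 0.9]
    - [[0, 0, -2], 0, 0.9]

```text
time_s: 28.65
ee_pos: [467.2, -221.3, 100.3]
ee_rot: [179.9, 0.1, 90.0]
force: [0.4, -0.5, -0.9]
gripper_width: 30.7
gripper_force: 20.0
```

Request:
move_arm:
  plan:
    - [[0, 0, -2], 0, 0.9]
    - [[0, 0, -1.5], 0, 0.9]
    - [[0, 0, -0.9], 0, 0.9]
    - [[0, 0, -0.6], 0, 0.9]
    - [[0, 0, 0], 0, 0.9]

```text
time_s: 29.15
ee_pos: [466.4, -220.9, 49.9]
ee_rot: [-180.0, -0.0, 90.0]
force: [-0.3, 1.2, 0.1]
gripper_width: 30.5
gripper_force: 20.0
```

Request:
move_arm:
  plan:
    - [[0, 0, -0.4], 0, 0.9]
    - [[0, 0, -0.3], 0, 0.9]
    - [[0, 0, -0.1], 0, 0.9]
    - [[0, 0, -0.1], 0, 0.9]
    - [[0, 0, 0], 0, 0.9]

```text
time_s: 29.65
ee_pos: [466.6, -220.5, 41.6]
ee_rot: [180.0, -0.0, 90.0]
force: [-0.1, 0.8, -0.9]
gripper_width: 30.9
gripper_force: 20.0
```

Request:
move_arm:
  plan:
    - [[0, 0, -0.05], 0, 0.9]
    - [[0, 0, -0.05], 0, 0.9]
    - [[0, 0, 0], 0, 0.9]

```text
time_s: 29.95
ee_pos: [466.6, -220.5, 40.8]
ee_rot: [180.0, -0.0, 90.0]
force: [-0.5, 3.0, 3.5]
gripper_width: 30.7
gripper_force: 20.0
```

Request:
move_arm:
  plan:
    - [[0, 0, -0.05], 0, 0.9]
    - [[0, 0, -0.05], 0, 0.9]
    - [[0, 0, 0], 0, 0.9]

```text
time_s: 30.25
ee_pos: [466.6, -220.6, 40.7]
ee_rot: [180.0, -0.0, 90.0]
force: [-2.2, 3.5, 11.3]
gripper_width: 30.4
gripper_force: 20.0
```

Contact on the seat. Release, retreat, and clear the view.

Request:
move_arm:
  plan:
    - [[0, 0, 0.1], 0, 0.9]
    - [[0, 0, 0], 0, 0.6]
    - [[0, 0, 0], 0, 0.3]
    - [[0, 0, 0], 0, 0.2]
    - [[0, 0, 0], 0, 0.2]

```text
time_s: 30.75
ee_pos: [466.6, -220.9, 40.3]
ee_rot: [-180.0, 0.0, 90.0]
force: [0.4, -0.1, 0.0]
gripper_width: 57.7
gripper_force: 0.0
```

Request:
move_arm:
  plan:
    - [[0, 0, 0.5], 0, 0.2]
    - [[0, 0, 3], 0, 0.2]
    - [[0, 0, 4], 0, 0.2]
    - [[0, 0, 4], 0, 0.2]
    - [[0, 0, 4], 0, 0.2]

```text
time_s: 31.25
ee_pos: [466.3, -220.7, 197.4]
ee_rot: [180.0, 0.0, 90.0]
force: [0.2, -0.3, -0.1]
gripper_width: 73.0
gripper_force: 0.0
```

Request:
move_arm:
  plan:
    - [[-2, -3.5, 0], 0, 0.2]
    - [[-2, -3.5, 0], 0, 0.2]
    - [[-2, -3.5, 0], 0, 0.2]
    - [[-2, -3.5, 0], 0, 0.2]
    - [[-2, -3.5, 0], 0, 0.2]

```text
time_s: 31.75
ee_pos: [365.6, -397.0, 196.0]
ee_rot: [180.0, 0.0, 90.0]
force: [0.4, 0.2, -1.2]
gripper_width: 72.8
gripper_force: 0.0
```

```bash
G="dict(b=(460,35,69),d=(462,-50,69),c=(464,-135,69),a=(467,-220,69))"; python3 chk.py top "$G" t11; python3 chk.py scene "$G" s11;python3 -c "import cv2
cv2.imwrite('pics/z.png',cv2.hconcat([cv2.imread('pics/t11.png')[180:300,200:460],cv2.imread('pics/s11.png')[150:270,250:400]]).repeat(1,0))"
```

```text
top b rim c [460.8  33.6] z 70.0 tilt deg [-0.2 -1. ] 108
top d rim c [462.6 -50.8] z 69.7 tilt deg [-0.1  0.5] 161
top c rim c [ 465.7 -135.7] z 70.0 tilt deg [-0.1  0.2] 140
top a rim c [ 467.5 -221.4] z 69.9 tilt deg [-0.6  0.2] 84
[ 362.91787411 -402.26934121  195.85871321]
scene b rim c [460.6  36.8] z 67.4 tilt deg [ 0.8 -0.7] 138
scene d rim c [462.5 -48. ] z 67.1 tilt deg [ 0.  -0.2] 178
scene c rim c [ 465.7 -133. ] z 67.1 tilt deg [ 0.4 -0.1] 134
scene a rim c [ 467.3 -219.4] z 67.5 tilt deg [ 1.  -0.5] 69
[ 364.45025501 -399.42130722  195.6963243 ]
```

View pics/s11.png

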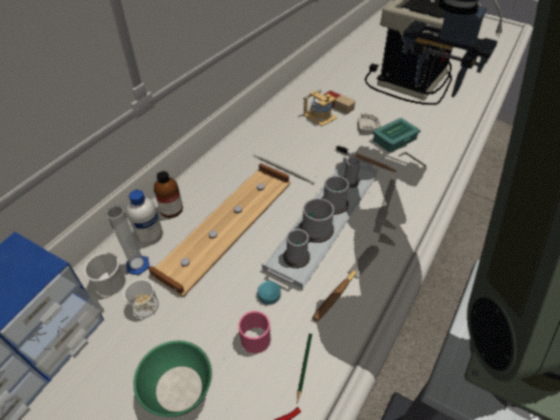

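All four rings stand level on their formers, at (298,246), (318,219), (336,193) and (352,170). Their rims are at equal height and the rack is empty. Handing in.

```bash
python3 -c "
from workcell import env
print(env.job_done())"
```

```text
the job is handed in; nothing more can be done
None
```

All four rings are on their own formers (placed b, d, c, a), upright with rims level at the expected seat height, and the job was handed in about 32 s into the 90 s limit; the hand-in call returned no verdict.

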